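Fit the bayonet lid on the spice mill and hold it at pulse

TASK

Pick the lid with the straight bar handle out of the tray, lower it into the spice mill's mouth with its two lugs through the two slots until it sits flat on the collar, then twist it clockwise (seen from above) half-way to the lock, so that the bar points at the round dots, and hold it there against the spring: finish while still gripping the lid at this pulse position. Never turn it on to the lock (the double bars), leave the round-knobbed lid and the cutlery in the tray, and do not knock over or shove the jars standing behind.

Things in the scene. Friction and masses are not known exactly. Their poses are not given: they have to be found in the camera images.
- lid_grip (a point): Centre of the loose lid's black bar handle, the point to grip. Bar: 50 mm long (x), 12 mm thick (y), 33 mm high; its top is 12 mm above this point, its foot (the top of the lid's steel disc) 21 mm below. x along the bar, z up; half a turn about z gives the same lid. It lies right way up in the tray, standing on its plug.
- lid: The same lid, 120 g; origin at the centre of the plug's underside, 42 mm below lid_grip. Steel disc 74 mm diameter, 5 mm thick (underside 26 mm below lid_grip); under it a round plug 50 mm diameter, 16 mm deep, with two lugs in line with the bar (+x and -x) reaching 32.5 mm from the axis, 10 mm wide, 6 mm high, their tops 8 mm below the disc.
- mill_mouth (a point): Centre of the spice mill's mouth, at the top face of its collar, 75 mm above the range top. Mouth 54 mm diameter with two slots at +x and -x, reaching 35 mm from the axis, 16 mm wide; flange 6 mm thick, the room below it 72 mm wide, 15 mm deep. With the lid seated lid_grip is 26 mm above this point. x through the slots, z up.
- mill: The spice mill: squat steel foot, 112 mm diameter, fixed to the range top, white plastic collar 94 mm diameter; origin at the centre of its underside. Thin dark marks on the collar, each twice, half a turn apart: one bar at each slot, a round dot 0.63 rad (36 degrees) clockwise of it seen from above, a double bar (lock) 1.26 rad clockwise.
- pulse_ring (a joint): Angle (rad) of the sprung ring under the flange: 0 at rest, growing clockwise seen from above, stop at 1.2. The seated lid's lugs push it after about 0.1 rad of free twist from the slot's middle. At the dots it reads about 0.53; from 1.0 on the lock has clicked. Spring 0.075 N m at 0, rising 0.15 N m per rad: it turns the lid back when let go.
- tray: Wooden tray, 190 mm (x) by 300 mm (y), 24 mm high, 5 mm walls and floor, fixed; origin at the centre of its underside. A microwave hangs over the far half of the range, its underside 0.5 m above the range top and its front about 0.55 m ahead of the robot: keep the arm's links back from it, especially when swinging across.
- plain_lid: The other lid in the tray, without lugs and with a round black mushroom knob 34 mm diameter; disc 74 mm, total height 50 mm; origin at the centre of its underside. Not needed.
- teaspoon: Steel teaspoon 139 mm long lying in the middle of the tray, 10 mm high; origin at the centre of its underside.
- cakefork: Steel cake fork 155 mm long lying in the middle of the tray, 10 mm high; origin at the centre of its underside.
- pepper: Pepper grinder, 54 mm diameter, 136 mm tall, standing behind the work; origin at the centre of its underside.
- spice: Green-capped glass spice jar, 46 mm diameter, 106 mm tall, standing behind the work; origin at the centre of its underside.
- salt: Glass shaker with a domed grey top, 44 mm diameter, 90 mm tall, standing behind the work; origin at the centre of its underside.

How it is judged (in metres and radians):
On the way, in this order (a step that is already met when the one before it is completed fails the run):
1. the lid is lifted out of the tray, held in the fingers (height (world z) of lid_grip above 0.085 m and contact force between the fingers and lid above 0.5 N), for 0.1 s.
2. the lid is seated flat on the collar through the slots, not yet twisted (z of lid_grip in the frame of mill_mouth below 0.029 m and horizontal distance between lid_grip and mill_mouth below 0.005 m and value of joint pulse_ring below 0.2 rad), for 0.1 s.
At the end, for the whole second after the job is handed in: The barred lid sits flat on the mill's collar (bar centre within 5 mm of the axis, disc within 3 mm of the collar, tilt under 0.1 rad), is twisted so that the pulse ring stands between 0.38 and 0.72 rad, and is still gripped by the fingers; the plain lid, teaspoon and cake fork are in the tray (value of joint pulse_ring between 0.38 and 0.72 rad and z of lid_grip in the frame of mill_mouth between 0.02 and 0.029 m and horizontal distance between lid_grip and mill_mouth below 0.005 m and angle between lid_grip's own z axis and vertical below 0.1 rad and contact force between the fingers and lid above 0.5 N and horizontal distance between each of plain_lid, teaspoon, cakefork and tray below 0.15 m and height (world z) of each of plain_lid, teaspoon, cakefork below 0.03 m); the arm keeps its last pose, push and grip.
It fails at once if the lid was turned on into the lock (value of joint pulse_ring above 1 rad).
It fails at once if a jar behind was knocked over or shoved (distance of any of pepper, spice, salt from where it was at the start of the episode above 0.04 m or angle between any of pepper, spice, salt's own z axis and vertical above 0.5 rad).
It also fails if it takes over 48 s, if anything falls off the work surface, if the arm or the gripper's body presses on something with over 40 N, if the wrist force passes 120 N, or if a joint passes its speed limit or range.

ROBOT

A 7-joint arm with a two-finger parallel gripper is mounted at the origin on a cart in front of the work surface, level with it; the furniture and walls round the work are solid. World frame = base frame: x ahead of the robot, y to its left, z up, the work surface at z = 0. Lengths are in m, angles in degrees, forces in N, time in s.
With the tool pointing down it reaches from about 0.425 to 0.875 m from the base axis. Payload 4.7 kg.
Tool frame: the origin (TCP) lies between the finger pads; the fingertips stand 8 mm ahead of it and the grasp point (between the pads) lies 11 mm behind it; z points along the fingers, y is the line along which they close (so a half turn about z gives the same grasp; the last joint's range is limited). The gripper opens to 87 mm and grips with 3 to 60 N. Pads are 19 mm wide; open, the fingers measure 117 mm over their backs; the gripper's body (75 mm by 190 mm) begins 51 mm behind the grasp point.
Start: joints at [68.99, 18.392, -4.016, 83.108, 1.295, 78.541, -3.26], TCP at [0.242, -0.603, 0.203] pointing down, gripper open.
Joint ranges: [-163.93, 163.93], [-17.29, 119.83], [-79.2, 71.16], [3.27, 140.29], [-89.18, 269.18], [5.43, 117.66], [-154.24, 154.24]. Speed limits (degrees/s): [147.25, 147.25, 180, 180, 180, 180, 180].

INTERFACE

Orientations are given as [roll, pitch, yaw] about the fixed x, y, z axes, in that order (R = Rz(yaw) Ry(pitch) Rx(roll)).
In Python, from cell import env, viewer gives the robot as it stands. The module is installed in compiled form; this text tells all that it offers.
- The arm moves only by the tool arm_command, never from a script. Its argument "series" is a list of rows, each a list of 2 entries, a list of its own where there are three numbers: the shift along the tool's x, y, z in mm, then the turn about the tool's z in rad. A call has exactly 5 rows; each row is the pose to reach, as a shift and turn from the pose commanded when the call began, along the tool's axes at that moment; what a row does not reach only later rows make up. A row lasts 1/10 s, in which the tool goes at most 50 mm and 8.59 degrees, less where a joint would pass 70% of its speed; a pose out of reach is approached as far as the arm can. A call with a gripper value outside its range is refused whole. "grip" is the gripper command: -1 is fully open, 1 is shut, values between are in proportion, set as the call begins (left out, the last holds). The fingers move at their own pace and stop on an object; "grip_force" is the grip in N (left out, the last holds). Time passes only in rows, so rows that repeat a pose let the fingers close, or fill a call up. It gives the time, the measured TCP pose, the force, the opening and the grip force at its end, in the units of the state.
- env.get_obs(): the state, without advancing time (a new reading comes with each control period).
- viewer.read_camera(name): name is "side" or "top"; returns (picture, depth): 384x512x3 uint8, blue, green, red; 384x512 float32, m along the optical axis (not along the pixel's ray), 0 where there is no reading.
- viewer.calibration(name): a dict with "K" (3x3 intrinsics, pixels), "T" (4x4, takes a point from camera to world coordinates). Camera axes: x right, y up, looking along -z (the intrinsics and any distortion apply to the point x, -y, -z); pixel columns grow to the right and rows downward; lengths in m; the calibration is good to about 2 mm. A picture is of the moment at which its call begins. calibration takes no time and is no camera call.
- env.sign_off(): hands the job in; it is judged then, once.
The state is a dict: "time_s": time; "qpos": joint angles; "joint_velocities": joint speeds; "effort": joint torques, N m; "tool_pos": TCP position; "tool_rot": TCP orientation; "force": force on the tool from outside, world axes, zero at the start; "wrist_torque": the same for the moment, N m; "grip_width": finger opening in m; "grasp_force": force on a finger pad.
Only numpy, scipy, OpenCV 4.12 (cv2) and the standard library are available. Lean on these libraries where they do the work, as an engineer would, in place of code of your own. Each camera call takes 0.05 s, during which the arm holds its last target. There are 200 camera calls.

## Working session

There is one attempt and no reset: what is moved stays moved. The work goes in short steps, Python scripts to look and compute and a tool call to move; the robot and the scene stay as the last step left them, time stands still between calls to the robot, and variables do not carry over. Pictures are saved under pics/ and viewed, at most 10 in all, crops included, and the job is handed in when it is done.

Besides the shell and the picture viewer there is one more tool, called after ">>>" by a JSON object that holds its "method" and its "body". arm_command: Moves the arm, as the interface text tells. Its arguments: {"type":"object","properties":{"series":{"type":"array"},"grip":{"type":"number"},"grip_force":{"type":"number"}},"required":["series"]}

```bash
mkdir -p pics; cat > h.py <<'E'
import numpy as np, cv2
from cell import env, viewer
def px2w(name,u,v,depth=None,z=None):
    c=viewer.calibration(name);K=np.array(c["K"]);T=np.array(c["T"])
    d=np.array([(u-K[0,2])/K[0,0],-(v-K[1,2])/K[1,1],-1.0])
    if z is not None:
        r=T[:3,:3]@d; s=(z-T[2,3])/r[2]; return T[:3,3]+s*r
    return T[:3,:3]@(d*depth)+T[:3,3]
def cloud(name,dep):
    c=viewer.calibration(name);K=np.array(c["K"]);T=np.array(c["T"])
    v,u=np.indices(dep.shape)
    P=np.stack([(u-K[0,2])/K[0,0]*dep,-(v-K[1,2])/K[1,1]*dep,-dep],-1)
    W=P@T[:3,:3].T+T[:3,3]; W[dep==0]=np.nan; return W
E
python3 - <<'E'
from h import *
o=env.get_obs()
for k,v in o.items(): print(k,np.round(v,4))
for n in("top","side"):
    p,d=viewer.read_camera(n); cv2.imwrite(f"pics/{n}0.png",cv2.resize(p,(800,600),interpolation=cv2.INTER_CUBIC)); np.savez(f"{n}0.npz",p=p,d=d)
    c=viewer.calibration(n); print(n,{k:np.round(v,3).tolist() for k,v in c.items()})
E
```

```text
time_s 0.0
qpos [68.9905 18.44   -4.0131 83.1742  1.2964 78.5415 -3.2585]
joint_velocities [ 0.0018  0.0374 -0.023  -0.0958 -0.1563 -0.0542 -0.045 ]
effort [ 1.00000e-04 -4.91289e+01 -4.03500e-01 -3.12528e+01 -6.38000e-02
  4.38000e-02  2.00000e-04]
tool_pos [ 0.2413 -0.6029  0.2019]
tool_rot [-1.798896e+02  7.900000e-03  2.181870e+01]
force [-0.3292 -0.2328 -0.4321]
wrist_torque [0.0389 0.0155 0.0168]
grasp_force 0.0
grip_width 0.087
top {'K': [[498.927, 0.0, 255.698], [0.0, 498.927, 197.416], [0.0, 0.0, 1.0]], 'T': [[0.001, 0.992, -0.123, 0.419], [-1.0, -0.001, -0.013, -0.025], [-0.013, 0.123, 0.992, 1.152], [0.0, 0.0, 0.0, 1.0]]}
side {'K': [[365.726, 0.0, 250.916], [0.0, 365.726, 192.696], [0.0, 0.0, 1.0]], 'T': [[-0.973, 0.091, -0.213, 0.354], [-0.232, -0.366, 0.901, 0.859], [0.004, 0.926, 0.377, 0.42], [0.0, 0.0, 0.0, 1.0]]}
```

View pics/top0.png

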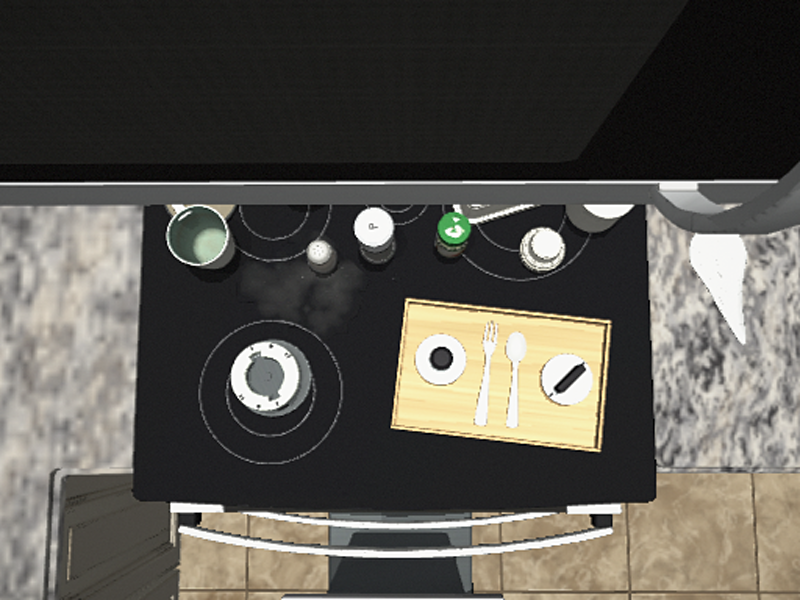

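View pics/side0.png

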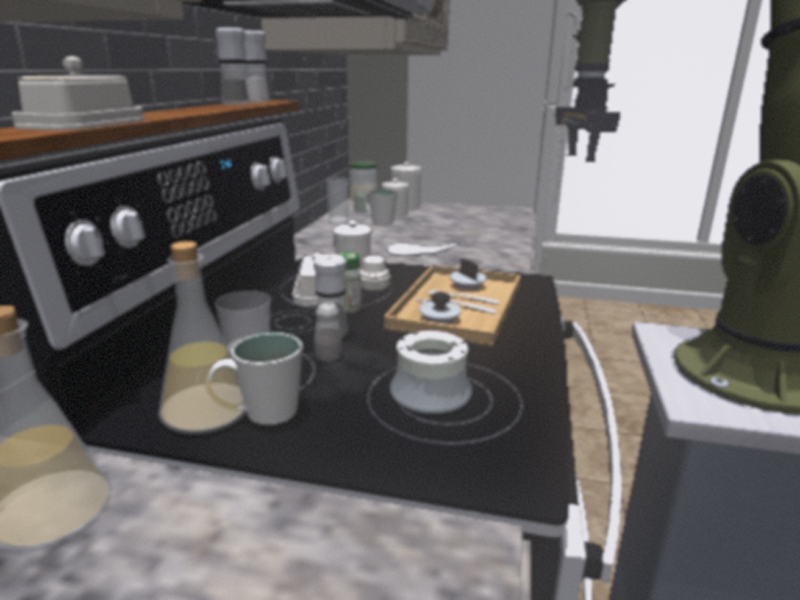

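The top view shows the mill at about (266,377), the barred lid at about (568,379) with its bar sloping up to the right, and the plain lid at (441,358). The jars stand at rows 215–270. The side view shows the same layout. Next I'll enlarge the lid and mill in one composite.

```bash
python3 - <<'E'
from h import *
a=np.load("top0.npz");p,d=a["p"],a["d"]
def crop(u0,v0,n=50,s=8):
    c=cv2.resize(p[v0:v0+n,u0:u0+n],None,fx=s,fy=s,interpolation=cv2.INTER_CUBIC)
    for i in range(0,n,10):
        cv2.putText(c,str(u0+i),(i*s,10),0,.35,(0,0,255));cv2.putText(c,str(v0+i),(0,i*s+10),0,.35,(0,0,255))
        cv2.line(c,(i*s,0),(i*s,n*s),(0,0,255),1);cv2.line(c,(0,i*s),(n*s,i*s),(0,0,255),1)
    return c
cv2.imwrite("pics/crop1.png",np.hstack([crop(145,215),crop(338,218)]))
W=cloud("top",d)
# collar top plane
m=(np.abs(W[...,2]-.075)<.006); v,u=np.nonzero(m); k=(u<215)&(v>205)
q=W[v[k],u[k]]; print("collar n",k.sum(),np.median(q[:,2]),cv2.minEnclosingCircle(q[:,:2].astype(np.float32)))
print("ranges lid z",np.round(W[232:252:3,355:374:3,2],3))
# dark bar pixels
g=p.max(2); sub=np.zeros_like(g,bool); sub[225:260,345:382]=1
v,u=np.nonzero(sub&(g<60)); 
Q=np.array([px2w("top",a+0.,b+0.,z=.068) for a,b in zip(u,v)]); print(len(u),u.mean(),v.mean())
print(cv2.minAreaRect(Q[:,:2].astype(np.float32)*1000))
E
```

```text
collar n 962 0.07613541106633714 ((0.45870769023895264, 0.17623858153820038), 0.047322843223810196)
ranges lid z [[0.027 0.03  0.026 0.025 0.027 0.035 0.028]
 [0.028 0.027 0.03  0.026 0.043 0.062 0.062]
 [0.029 0.029 0.027 0.041 0.06  0.06  0.058]
 [0.029 0.026 0.045 0.061 0.06  0.029 0.026]
 [0.026 0.047 0.06  0.063 0.028 0.029 0.028]
 [0.044 0.064 0.06  0.027 0.028 0.03  0.028]
 [0.033 0.06  0.029 0.024 0.027 0.025 0.027]]
113 364.53982300884957 241.39823008849558
((456.5151672363281, -245.3757781982422), (12.038300514221191, 50.92439651489258), 44.244606018066406)
```

View pics/crop1.png

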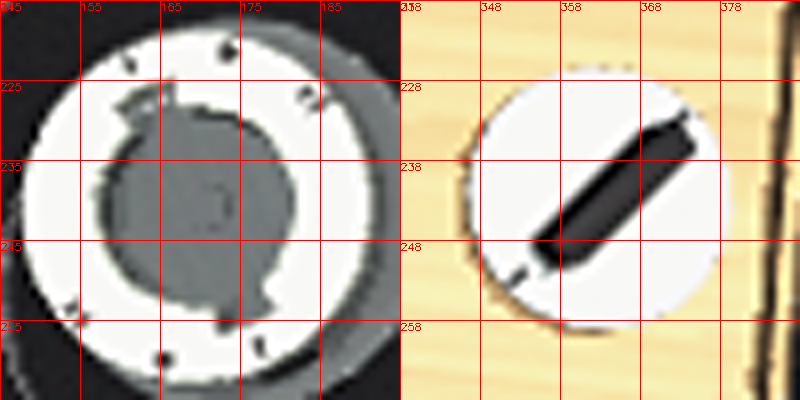

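The lid crop shows the bar from (355,250) to (374,234). The mill crop shows the slot bars at (161,222.7) and (177,258), the dots at (173,221) and (165,260), and the double bars at (183.5,227) and (154,254), which puts the centre near (169,240.6).

```bash
cat >> h.py <<'E'
def mv(p,yaw):  # shift in tool axes from the present commanded pose (approx. measured), tool pointing down
    o=env.get_obs(); y0=np.radians(o["tool_rot"][2]); d=np.array(p)-o["tool_pos"]
    c,s=np.cos(y0),np.sin(y0)
    t=(np.radians(yaw)-y0+np.pi)%(2*np.pi)-np.pi
    print("t",o["time_s"],"pos",np.round(o["tool_pos"],4),"rot",np.round(o["tool_rot"],2),"F",np.round(o["force"],1),"q7",np.round(o["qpos"],1)[[0,6]])
    print("shift mm",np.round(1000*np.array([c*d[0]+s*d[1],s*d[0]-c*d[1],-d[2]]),1),"turn",round(-t,3))
E
python3 - <<'E'
from h import *
P=lambda u,v,z:px2w("top",u-.44,v-.44,z=z)
for n,a,b in(("slot",(161,222.7),(177,258)),("dot",(173,221),(165,260)),("lock",(183.5,227),(154,254))):
    A,B=P(*a,.075),P(*b,.075);e=A-B;print(n,np.round((A+B)/2,4),np.degrees(np.arctan2(e[1],e[0])),np.linalg.norm(e))
a=np.load("top0.npz");p=a["p"]; g=p.max(2)
# bar top face
sub=np.zeros_like(g,bool); sub[225:260,345:382]=1
v,u=np.nonzero(sub&(g<110)); 
Q=np.array([px2w("top",x,y,z=.059)[:2] for x,y in zip(u,v)])
print("bar",cv2.minAreaRect((Q*1000).astype(np.float32)),Q.mean(0))
# disc rim: white pixels
m=cv2.fillPoly(np.zeros_like(g),[np.array([[345,225],[382,225],[382,262],[345,262]])],1)
s=p.astype(int); w=(m>0)&(s.min(2)>225); v,u=np.nonzero(w)
Q=np.array([px2w("top",x,y,z=.026)[:2] for x,y in zip(u,v)]);print("disc",cv2.minEnclosingCircle(Q.astype(np.float32)))
mv([.457,-.245,.15],-45)
E
```

```text
slot [0.4602 0.1772 0.075 ] 25.555993254389158 0.08416783981811254
dot [0.4599 0.177  0.075 ] -10.41104296602755 0.08531599479215163
lock [0.4597 0.1775 0.075 ] -47.07751527938896 0.0853379208193569
bar ((453.3205261230469, -242.4306182861328), (17.93000030517578, 68.22318267822266), 35.07590866088867) [ 0.45621486 -0.24649107]
disc ((0.45655301213264465, -0.249752014875412), 0.03638254478573799)
t 0.1 pos [ 0.2413 -0.6029  0.202 ] rot [-1.799e+02  1.000e-02  2.182e+01] F [ 0.1 -0.3 -0.6] q7 [69.  -3.3]
shift mm [ 333.3 -252.2   52. ] turn 1.166
```

>>> {"method": "arm_command", "body": {"series": [[[33,-25,0],0.12],[[66,-50,0],0.24],[[100,-75,0],0.36],[[133,-100,0],0.48],[[167,-125,0],0.6]], "grip": -0.2, "grip_force": 30}}

```text
time_s: 0.6
tool_pos: [0.3505, -0.4236, 0.2025]
tool_rot: [-180.0, 0.0, -12.9]
force: [0.6, -0.9, 0.3]
grip_width: 0.0563
grasp_force: 0.0
```

```bash
python3 - <<'E'
from h import *
mv([.456,-.248,.13],-45.5)
E
```

```text
t 0.6 pos [ 0.3505 -0.4236  0.2025] rot [-1.7999e+02  4.0000e-02 -1.2860e+01] F [ 0.6 -0.9  0.3] q7 [ 54.8 -56. ]
shift mm [  63.8 -194.7   72.5] turn 0.57
```

>>> {"method": "arm_command", "body": {"series": [[[13,-39,14],0.114],[[26,-78,29],0.228],[[38,-117,43],0.342],[[51,-156,58],0.456],[[64,-195,72],0.57]]}}

```text
time_s: 1.1
tool_pos: [0.4552, -0.2473, 0.1301]
tool_rot: [180.0, 0.0, -45.5]
force: [0.9, -0.7, -0.2]
grip_width: 0.0524
grasp_force: 0.0
```

```bash
python3 - <<'E'
from h import *
ps=[]
for n in("top","side"):
    p,d=viewer.read_camera(n); np.savez(f"{n}1.npz",p=p,d=d); ps.append(p)
t=cv2.resize(ps[0][195:285,320:420],(500,450),interpolation=cv2.INTER_CUBIC)
s=cv2.resize(ps[1][110:220,250:350],(300,330),interpolation=cv2.INTER_CUBIC)
c=np.zeros((450,800,3),np.uint8);c[:,:500]=t;c[:330,500:]=s;cv2.imwrite("pics/hov.png",c)
mv([.456,-.248,.038],-45.5)
E
```

```text
t 1.2 pos [ 0.4568 -0.2414  0.1287] rot [-179.89    0.28  -44.78] F [ 1.1  0.2 -0. ] q7 [  40.8 -111.2]
shift mm [ 4.1  5.2 90.7] turn 0.013
```

View pics/hov.png

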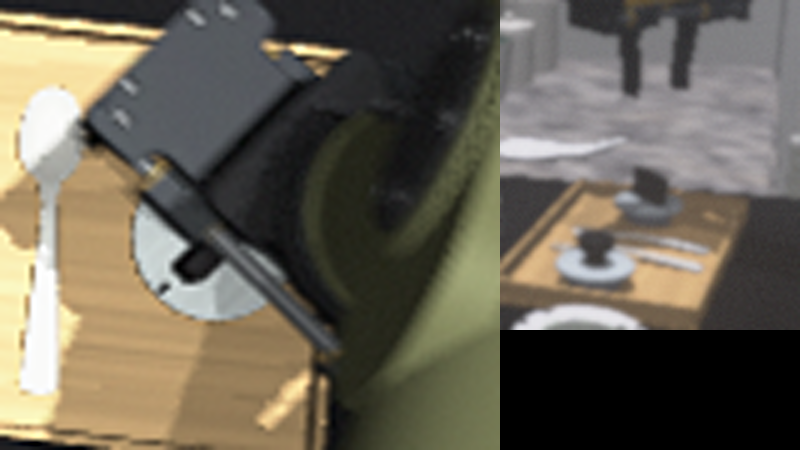

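The top crop shows the fingers straddling the bar, which appears at (190,260) in the crop and in line with the gap. Descending part of the way and letting it settle.

>>> {"method": "arm_command", "body": {"series": [[[0,0,25],0.0],[[0,0,50],0.0],[[0,0,60],0.0],[[0,0,60],0.0],[[0,0,60],0.0]]}}

```text
time_s: 1.7
tool_pos: [0.4553, -0.2495, 0.0716]
tool_rot: [-180.0, -0.0, -45.2]
force: [-0.1, -0.4, 0.6]
grip_width: 0.0521
grasp_force: 0.0
```

```bash
python3 - <<'E'
from h import *
mv([.456,-.248,.038],-45.5)
ps=[viewer.read_camera(n)[0] for n in("top","side")]
t=cv2.resize(ps[0][205:275,325:405],(480,420),interpolation=cv2.INTER_CUBIC)
s=cv2.resize(ps[1][150:200,275:325],(320,320),interpolation=cv2.INTER_CUBIC)
c=np.zeros((420,800,3),np.uint8);c[:,:480]=t;c[:320,480:]=s;cv2.imwrite("pics/hov2.png",c)
E
```

```text
t 1.7 pos [ 0.4553 -0.2495  0.0716] rot [-1.7999e+02 -4.0000e-02 -4.5230e+01] F [-0.1 -0.4  0.6] q7 [  40.8 -111.9]
shift mm [-0.6 -1.5 33.6] turn 0.005
```

View pics/hov2.png

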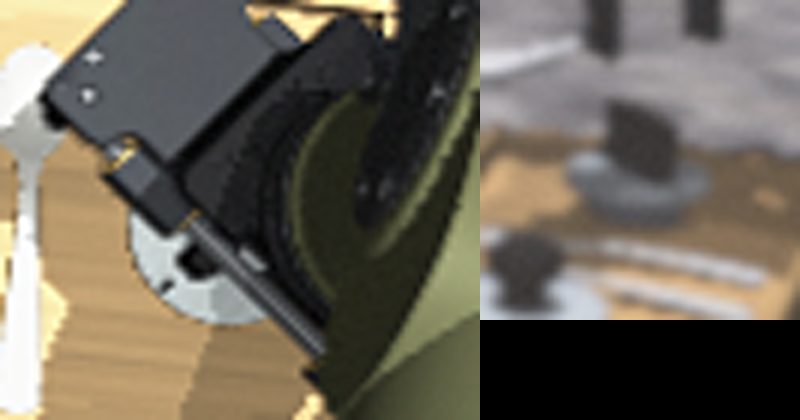

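```bash
python3 - <<'E'
from h import *
c=viewer.calibration("side");K=np.array(c["K"]);T=np.linalg.inv(np.array(c["T"]))
def pr(w):
    q=T[:3,:3]@np.array(w)+T[:3,3]; u=K[0,0]*q[0]/-q[2]+K[0,2]; v=-K[1,1]*q[1]/-q[2]+K[1,2]
    return np.round([480+(u-275+.5)*6.4,(v-150+.5)*6.4],0)
y=np.array([-.71,-.71,0]);o=np.array([.4553,-.2495,.0636])
print("tips",pr(o+y*.030),pr(o-y*.030),"bar top ends",[pr(np.array([.456,-.248,.059])+s*.025*np.array([.7,-.714,0])) for s in(-1,1)],"disc ctr",pr([.456,-.248,.026]),pr([.456,-.248,.059]))
E
```

```text
tips [695.  94.] [599. 113.] bar top ends [array([677., 127.]), array([614., 100.])] disc ctr [641. 176.] [645. 113.]
```

```bash
python3 - <<'E'
from h import *
mv([.456,-.248,.038],-45.5)
p,d=viewer.read_camera("side");W=cloud("side",d)
for v in range(146,176,2): print(v,[(tuple(np.round(W[v,u]*1000).astype(int)) if d[v,u]>0 else 0) for u in (291,294,297,303,308,311)])
E
```

```text
t 1.8 pos [ 0.4559 -0.2496  0.0723] rot [-1.7997e+02 -1.3000e-01 -4.5230e+01] F [-1.  -0.7  0.1] q7 [  40.8 -112. ]
shift mm [-1.1 -1.2 34.3] turn 0.005
146 [(np.int64(486), np.int64(-225), np.int64(132)), (np.int64(475), np.int64(-214), np.int64(135)), (np.int64(523), np.int64(-760), np.int64(-9)), (np.int64(497), np.int64(-766), np.int64(-8)), (np.int64(438), np.int64(-268), np.int64(124)), (np.int64(428), np.int64(-258), np.int64(127))]
148 [(np.int64(485), np.int64(-223), np.int64(126)), (np.int64(475), np.int64(-211), np.int64(130)), (np.int64(519), np.int64(-722), np.int64(-8)), (np.int64(494), np.int64(-735), np.int64(-9)), (np.int64(437), np.int64(-264), np.int64(119)), (np.int64(428), np.int64(-264), np.int64(119))]
150 [(np.int64(485), np.int64(-228), np.int64(118)), (np.int64(475), np.int64(-217), np.int64(122)), (np.int64(515), np.int64(-692), np.int64(-9)), (np.int64(490), np.int64(-697), np.int64(-8)), (np.int64(436), np.int64(-263), np.int64(112)), (np.int64(427), np.int64(-259), np.int64(114))]
152 [(np.int64(485), np.int64(-230), np.int64(112)), (np.int64(474), np.in
[... 2687 characters left out ...]
), np.int64(-229), np.int64(57)), (np.int64(444), np.int64(-428), np.int64(-8)), (np.int64(433), np.int64(-433), np.int64(-9))]
172 [(np.int64(491), np.int64(-305), np.int64(21)), (np.int64(476), np.int64(-255), np.int64(39)), (np.int64(465), np.int64(-248), np.int64(42)), (np.int64(445), np.int64(-224), np.int64(52)), (np.int64(440), np.int64(-377), np.int64(2)), (np.int64(431), np.int64(-410), np.int64(-9))]
174 [(np.int64(487), np.int64(-270), np.int64(26)), (np.int64(476), np.int64(-257), np.int64(32)), (np.int64(465), np.int64(-246), np.int64(36)), (np.int64(444), np.int64(-225), np.int64(45)), (np.int64(434), np.int64(-298), np.int64(21)), (np.int64(424), np.int64(-293), np.int64(24))]
```

```bash
python3 - <<'E'
from h import *
a=np.load("side0.npz");W=cloud("side",a["d"])
for n,f,ctr in(("t0","side0.npz",(.2413,-.6029)),("t1.1","side1.npz",(.4565,-.243))):
    W=cloud("side",np.load(f)["d"]);m=(np.hypot(W[...,0]-ctr[0],W[...,1]-ctr[1])<.1)&(W[...,2]>.085)
    q=W[m];v,u=np.nonzero(m);zs=np.sort(q[:,2]);print(n,m.sum(),zs[:8],np.round(q[np.argsort(q[:,2])[:12]],3).tolist())
mv([.456,-.248,.038],-45.5)
E
```

```text
t0 2353 [0.22289219 0.22309991 0.22340191 0.22351971 0.22362299 0.2239627
 0.22421309 0.22459825] [[0.211, -0.562, 0.223], [0.233, -0.555, 0.223], [0.219, -0.556, 0.223], [0.229, -0.553, 0.224], [0.226, -0.553, 0.224], [0.216, -0.553, 0.224], [0.223, -0.549, 0.224], [0.271, -0.64, 0.225], [0.252, -0.645, 0.225], [0.249, -0.645, 0.225], [0.26, -0.641, 0.225], [0.264, -0.639, 0.225]]
t1.1 4488 [0.14807921 0.14889341 0.14964091 0.14966298 0.14990714 0.15014504
 0.15023626 0.15044903] [[0.441, -0.259, 0.148], [0.472, -0.209, 0.149], [0.485, -0.215, 0.15], [0.438, -0.253, 0.15], [0.435, -0.253, 0.15], [0.426, -0.254, 0.15], [0.429, -0.253, 0.15], [0.482, -0.213, 0.15], [0.474, -0.201, 0.151], [0.445, -0.259, 0.151], [0.432, -0.249, 0.151], [0.478, -0.208, 0.152]]
t 1.85 pos [ 0.4559 -0.2495  0.0723] rot [-1.7997e+02 -1.3000e-01 -4.5230e+01] F [ 0.7 -0.2  0.2] q7 [  40.8 -112. ]
shift mm [-1.  -1.2 34.3] turn 0.005
```

The camera shows the fingertips about 22 mm above the reported TCP. The text says they should be 8 mm below it. The heights I measured for the lid and collar match their given sizes, so I'll trust the images and descend in steps, checking each one.

>>> {"method": "arm_command", "body": {"series": [[[0,0,15],0.0],[[0,0,30],0.0],[[0,0,40],0.0],[[0,0,40],0.0],[[0,0,40],0.0]]}}

```text
time_s: 2.35
tool_pos: [0.4554, -0.2491, 0.0315]
tool_rot: [-180.0, -0.0, -45.2]
force: [0.1, 0.2, 0.3]
grip_width: 0.0528
grasp_force: 0.0
```

```bash
cat >> h.py <<'E'
def tips():
    p,d=viewer.read_camera("side");W=cloud("side",d)
    for v in range(158,182,1): print(v,[(tuple((W[v,u]*1000).round().astype(int).tolist()) if d[v,u]>0 else 0) for u in (290,293,308,311)],p[v,[290,293,308,311]].max(1).tolist())
    return p
E
python3 - <<'E'
from h import *
mv([.456,-.248,.038],-45.5)
p=tips()
E
```

```text
t 2.35 pos [ 0.4554 -0.2491  0.0315] rot [-1.7999e+02 -4.0000e-02 -4.5220e+01] F [0.1 0.2 0.3] q7 [  40.4 -112.8]
shift mm [-0.4 -1.3 -6.5] turn 0.005
158 [(487, -222, 94), (476, -211, 99), (435, -264, 86), (425, -263, 87)] [94, 52, 55, 55]
159 [(487, -224, 91), (477, -215, 94), (435, -267, 82), (425, -265, 83)] [107, 54, 57, 59]
160 [(487, -223, 88), (476, -216, 91), (434, -263, 80), (425, -262, 81)] [116, 55, 54, 67]
161 [(487, -228, 83), (476, -213, 89), (434, -266, 76), (425, -261, 78)] [116, 58, 57, 76]
162 [(487, -229, 80), (476, -213, 85), (434, -265, 73), (425, -263, 74)] [112, 54, 57, 84]
163 [(487, -228, 77), (476, -218, 81), (434, -266, 69), (424, -264, 70)] [107, 53, 59, 89]
164 [(486, -226, 74), (476, -220, 77), (434, -263, 67), (424, -263, 67)] [103, 51, 56, 91]
165 [(487, -230, 69), (476, -217, 74), (433, -263, 64), (424, -263, 64)] [100, 56, 57, 88]
166 [(486, -227, 67), (476, -217, 71), (433, -263, 60), (424, -265, 60)] [99, 54, 55, 89]
167 [(487, -231, 62), (475, -216, 68), (433, -259, 58), (424, -265, 57)] [99, 57, 66, 93]
168 [(486, -227, 61), (475, -218, 64), (43
[... 547 characters left out ...]
 -300, 21), (424, -298, 22)] [147, 131, 103, 106]
175 [(488, -256, 27), (479, -260, 27), (432, -273, 26), (424, -297, 19)] [161, 142, 101, 107]
176 [(487, -243, 29), (478, -248, 28), (431, -263, 27), (424, -298, 15)] [141, 127, 103, 105]
177 [(485, -235, 28), (477, -242, 27), (430, -250, 28), (423, -296, 12)] [114, 109, 105, 105]
178 [(484, -223, 29), (475, -229, 28), (429, -241, 27), (423, -296, 9)] [104, 108, 109, 109]
179 [(483, -220, 27), (474, -218, 28), (428, -235, 27), (423, -295, 6)] [116, 106, 118, 106]
180 [(483, -222, 23), (474, -220, 24), (428, -226, 26), (422, -283, 7)] [129, 101, 110, 107]
181 [(488, -263, 4), (475, -231, 17), (430, -267, 8), (421, -274, 6)] [126, 91, 107, 109]
```

>>> {"method": "arm_command", "body": {"series": [[[0,-1,10],0.0],[[0,-1,20],0.0],[[0,-1,20],0.0],[[0,-1,20],0.0],[[0,-1,20],0.0]]}}

```text
time_s: 2.9
tool_pos: [0.4559, -0.2483, 0.011]
tool_rot: [-180.0, -0.0, -45.2]
force: [-0.4, 0.0, -0.1]
grip_width: 0.0521
grasp_force: 0.0
```

>>> {"method": "arm_command", "body": {"series": [[[0,0,0],0.0],[[0,0,0],0.0],[[0,0,0],0.0],[[0,0,0],0.0],[[0,0,0],0.0]], "grip": 1, "grip_force": 30}}

```text
time_s: 3.4
tool_pos: [0.4557, -0.2483, 0.011]
tool_rot: [180.0, -0.0, -45.2]
force: [-0.0, -0.0, 0.4]
grip_width: 0.0198
grasp_force: 0.0
```

```bash
python3 - <<'E'
from h import *
mv([.456,-.248,.2],-45.5)
o=env.get_obs();print(o["grip_width"],o["grasp_force"])
E
```

```text
t 3.4 pos [ 0.4557 -0.2483  0.011 ] rot [ 1.800e+02 -1.000e-02 -4.522e+01] F [-0.  -0.   0.4] q7 [  40.1 -113.4]
shift mm [  -0.    -0.4 -189. ] turn 0.005
0.019845425675347587 0.0
```

Still closing, so I'll wait and then lift a little.

>>> {"method": "arm_command", "body": {"series": [[[0,0,0],0.0],[[0,0,0],0.0],[[0,0,0],0.0],[[0,0,0],0.0],[[0,0,0],0.0]]}}

```text
time_s: 3.9
tool_pos: [0.4557, -0.2482, 0.011]
tool_rot: [180.0, -0.0, -45.2]
force: [0.7, 1.5, -0.1]
grip_width: 0.0118
grasp_force: 30.0
```

>>> {"method": "arm_command", "body": {"series": [[[0,0,-10],0.0],[[0,0,-25],0.0],[[0,0,-50],0.0],[[0,0,-80],0.0],[[0,0,-100],0.0]]}}

```text
time_s: 4.4
tool_pos: [0.4564, -0.2487, 0.1135]
tool_rot: [-180.0, -0.1, -45.2]
force: [0.1, 0.1, -1.3]
grip_width: 0.0116
grasp_force: 30.0
```

```bash
python3 - <<'E'
from h import *
mv([.460,.177,.16],25.5)
o=env.get_obs();print(o["grip_width"],o["grasp_force"])
p,d=viewer.read_camera("side");W=cloud("side",d)
cv2.imwrite("pics/lift.png",cv2.resize(p[90:200,220:370],(750,550),interpolation=cv2.INTER_CUBIC))
m=(np.hypot(W[...,0]-.456,W[...,1]+.248)<.045)&(W[...,2]>.05)
h=W[m];print(np.histogram(h[:,2],np.arange(.08,.24,.005)))
E
```

```text
t 4.4 pos [ 0.4564 -0.2487  0.1135] rot [-1.7998e+02 -1.4000e-01 -4.5220e+01] F [ 0.1  0.1 -1.3] q7 [  41.  -111.4]
shift mm [-299.6 -302.4  -46.5] turn -1.234
0.011638675620728985 29.99460489023477
(array([ 0,  0,  0,  0,  0,  0, 27, 24,  9, 80, 38, 19, 19, 23, 22, 21, 27,
       22, 20, 24, 27, 26, 24, 21, 21, 15, 18, 34, 41, 50, 29]), array([0.08 , 0.085, 0.09 , 0.095, 0.1  , 0.105, 0.11 , 0.115, 0.12 ,
       0.125, 0.13 , 0.135, 0.14 , 0.145, 0.15 , 0.155, 0.16 , 0.165,
       0.17 , 0.175, 0.18 , 0.185, 0.19 , 0.195, 0.2  , 0.205, 0.21 ,
       0.215, 0.22 , 0.225, 0.23 , 0.235]))
```

View pics/lift.png

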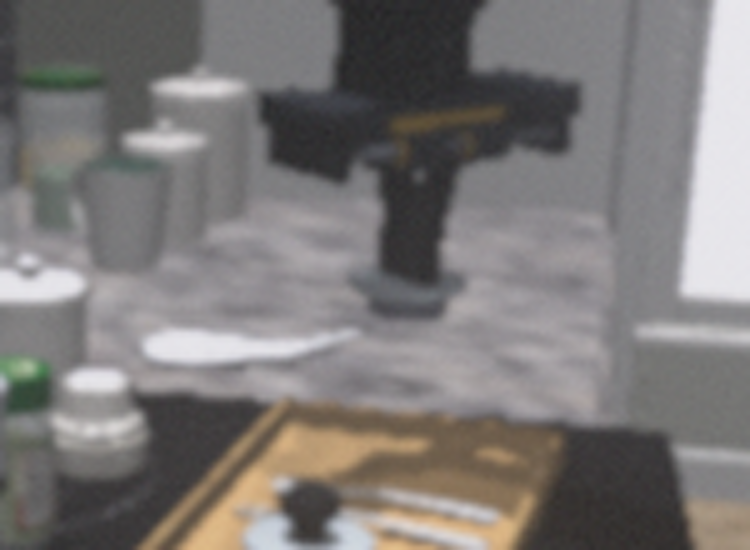

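The lid is held upright in the fingers and the tray is otherwise undisturbed. Swinging over to the mill.

>>> {"method": "arm_command", "body": {"series": [[[-15,-15,-20],-0.1],[[-42,-42,-46],-0.22],[[-72,-72,-46],-0.34],[[-102,-102,-46],-0.46],[[-132,-132,-46],-0.58]]}}

```text
time_s: 4.95
tool_pos: [0.456, -0.06, 0.1571]
tool_rot: [180.0, -0.0, -11.7]
force: [1.4, 0.3, -1.3]
grip_width: 0.0121
grasp_force: 30.0
```

```bash
python3 - <<'E'
from h import *
mv([.460,.177,.16],25.5)
E
```

```text
t 4.95 pos [ 0.456  -0.06    0.1571] rot [ 1.7997e+02 -3.0000e-02 -1.1720e+01] F [ 1.4  0.3 -1.3] q7 [ 32.  -96.3]
shift mm [ -44.3 -232.9   -2.9] turn -0.65
```

>>> {"method": "arm_command", "body": {"series": [[[-8,-42,0],-0.12],[[-16,-84,0],-0.24],[[-24,-126,0],-0.36],[[-30,-158,0],-0.45],[[-34,-180,0],-0.52]]}}

```text
time_s: 5.45
tool_pos: [0.46, 0.1242, 0.157]
tool_rot: [180.0, -0.0, 18.2]
force: [0.4, -0.0, -1.5]
grip_width: 0.0117
grasp_force: 30.0
```

```bash
python3 - <<'E'
from h import *
mv([.460,.177,.16],25.5)
E
```

```text
t 5.45 pos [0.46   0.1242 0.157 ] rot [ 1.800e+02 -1.000e-02  1.818e+01] F [ 0.4 -0.  -1.5] q7 [ 20.4 -89.9]
shift mm [ 16.5 -50.1  -3. ] turn -0.128
```

>>> {"method": "arm_command", "body": {"series": [[[6,-18,10],-0.05],[[12,-35,25],-0.1],[[16,-50,40],-0.128],[[16,-50,52],-0.128],[[16,-50,52],-0.128]]}}

```text
time_s: 5.95
tool_pos: [0.459, 0.1724, 0.1024]
tool_rot: [-180.0, 0.3, 25.1]
force: [-0.7, 0.5, -2.4]
grip_width: 0.0115
grasp_force: 30.0
```

>>> {"method": "arm_command", "body": {"series": [[[0,0,0],0.0],[[0,0,0],0.0],[[0,0,0],0.0],[[0,0,0],0.0],[[0,0,0],0.0]]}}

```text
time_s: 6.45
tool_pos: [0.4608, 0.1739, 0.1053]
tool_rot: [180.0, -0.0, 25.1]
force: [0.3, 0.3, -0.7]
grip_width: 0.0117
grasp_force: 30.0
```

```bash
python3 - <<'E'
from h import *
mv([.460,.177,.09],25.5)
for n in("top","side"):
    p,d=viewer.read_camera(n); np.savez(f"{n}2.npz",p=p,d=d)
    globals()[n]=p
t=cv2.resize(top[205:280,130:210],(426,400),interpolation=cv2.INTER_CUBIC)
s=cv2.resize(side[180:265,230:310],(370,394),interpolation=cv2.INTER_CUBIC)
c=np.zeros((400,800,3),np.uint8);c[:,:426]=t;c[:394,430:]=s;cv2.imwrite("pics/mill.png",c)
E
```

```text
t 6.45 pos [0.4608 0.1739 0.1053] rot [ 1.7997e+02 -4.0000e-02  2.5110e+01] F [ 0.3  0.3 -0.7] q7 [ 16.2 -92.2]
shift mm [ 0.6 -3.2 15.3] turn -0.007
```

View pics/mill.png

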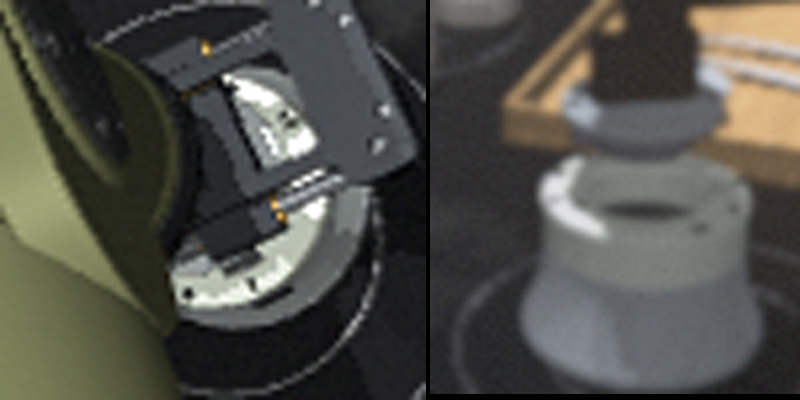

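The top view shows the gripper over the mill, with the lid mostly hidden. The side view shows the disc at x 562–728 over the collar at x 540–752, so sideways it is nearly concentric. The depth clouds should give the offset.

```bash
cat >> h.py <<'E'
from scipy.optimize import least_squares
def fit(W,z0,z1,r,c0,rmax):
    m=(W[...,2]>z0)&(W[...,2]<z1)&(np.hypot(W[...,0]-c0[0],W[...,1]-c0[1])<rmax)&(np.hypot(W[...,0]-c0[0],W[...,1]-c0[1])>r-.008)
    q=W[m][:,:2]
    f=least_squares(lambda c:np.hypot(*(q-c).T)-r,c0,loss="soft_l1",f_scale=.002)
    return np.round(f.x,4),len(q),round(float(np.std(f.fun)),4)
E
python3 - <<'E'
from h import *
for f in("side0.npz","side2.npz"):
    W=cloud("side",np.load(f)["d"])
    print(f,"collar",fit(W,.045,.070,.047,(.460,.177),.058))
for a,b in((.110,.123),(.112,.120),(.114,.119)): print("disc",a,fit(W,a,b,.037,(.460,.175),.045))
print("plug",[fit(W,a,b,.025,(.460,.175),.031) for a,b in((.099,.112),(.101,.110))])
W=cloud("top",np.load("top2.npz")["d"]);m=(np.hypot(W[...,0]-.46,W[...,1]-.175)<.037)&(W[...,2]>.112)&(W[...,2]<.126);q=W[m];print("top disc",m.sum(),np.median(q[:,2]),q[:,:2].min(0),q[:,:2].max(0))
E
```

```text
side0.npz collar (array([0.4616, 0.1755]), 473, 0.0011)
side2.npz collar (array([0.4616, 0.1756]), 476, 0.0012)
disc 0.11 (array([0.4625, 0.1747]), 184, 0.0033)
disc 0.112 (array([0.4643, 0.1764]), 57, 0.0011)
disc 0.114 (array([0.4642, 0.1764]), 46, 0.0012)
plug [(array([0.4642, 0.1764]), 86, 0.0013), (array([0.4644, 0.1764]), 81, 0.0012)]
top disc 81 0.1219566877720184 [0.42520664 0.14043083] [0.49303442 0.18129051]
```

>>> {"method": "arm_command", "body": {"series": [[[-3,0,5],0.0],[[-3,0,10],0.0],[[-3,0,15],0.0],[[-3,0,20],0.0],[[-3,0,20],0.0]]}}

```text
time_s: 7.05
tool_pos: [0.4571, 0.1726, 0.0839]
tool_rot: [-180.0, 0.1, 25.1]
force: [-0.4, 0.2, -1.1]
grip_width: 0.012
grasp_force: 30.0
```

```bash
python3 - <<'E'
from h import *
W=cloud("side",viewer.read_camera("side")[1]); mv([.460,.177,.065],25.5)
print("collar",fit(W,.045,.070,.047,(.460,.177),.058))
for a,b in((.090,.101),(.092,.100),(.094,.099)): print("disc",a,fit(W,a,b,.037,(.460,.175),.045))
E
```

```text
t 7.1 pos [0.4574 0.1727 0.0844] rot [-1.7998e+02  6.0000e-02  2.5150e+01] F [-0.3  0.6 -0.5] q7 [ 15.9 -93. ]
shift mm [ 4.2 -2.7 19.4] turn -0.006
collar (array([0.4616, 0.1756]), 472, 0.001)
disc 0.09 (array([0.4609, 0.1733]), 184, 0.0031)
disc 0.092 (array([0.4609, 0.1742]), 142, 0.0028)
disc 0.094 (array([0.4605, 0.1749]), 69, 0.0014)
```

Concentric to about 1 mm. Lowering it gently.

>>> {"method": "arm_command", "body": {"series": [[[0.5,0,2],0.0],[[0.5,0,4],0.0],[[0.5,0,6],0.0],[[0.5,0,8],0.0],[[0.5,0,9],0.0]]}}

```text
time_s: 7.6
tool_pos: [0.4581, 0.173, 0.0757]
tool_rot: [180.0, 0.0, 25.1]
force: [0.9, 0.8, -1.2]
grip_width: 0.0118
grasp_force: 30.0
```

No contact force with the plug and lugs already entering, so I'll keep lowering.

>>> {"method": "arm_command", "body": {"series": [[[0,0,2],0.0],[[0,0,4],0.0],[[0,0,6],0.0],[[0,0,8],0.0],[[0,0,9],0.0]]}}

```text
time_s: 8.1
tool_pos: [0.4581, 0.173, 0.0667]
tool_rot: [180.0, 0.0, 25.1]
force: [-0.7, -0.5, -0.2]
grip_width: 0.0117
grasp_force: 30.0
```

>>> {"method": "arm_command", "body": {"series": [[[0,0,1],0.0],[[0,0,2],0.0],[[0,0,3],0.0],[[0,0,3],0.0],[[0,0,3],0.0]]}}

```text
time_s: 8.6
tool_pos: [0.4583, 0.173, 0.0649]
tool_rot: [180.0, 0.0, 25.1]
force: [-3.2, -1.0, 7.9]
grip_width: 0.0118
grasp_force: 30.0
```

```bash
python3 - <<'E'
from h import *
W=cloud("side",viewer.read_camera("side")[1]); mv([.460,.177,.065],25.5)
print("disc",fit(W,.0755,.081,.037,(.460,.175),.045))
m=(np.hypot(W[...,0]-.461,W[...,1]-.1756)<.036)&(W[...,2]>.07)&(W[...,2]<.095); print(np.histogram(W[m][:,2],np.arange(.07,.095,.002)))
E
```

```text
t 8.65 pos [0.4583 0.173  0.0649] rot [1.7996e+02 2.0000e-02 2.5140e+01] F [-3.1 -1.2  7.3] q7 [ 15.3 -94.2]
shift mm [ 3.3 -2.9 -0.1] turn -0.006
disc (array([0.4611, 0.1761]), 243, 0.004)
(array([  0,   0,   5,   5,  17, 212,  15,  15,  18,  18,  22,  21]), array([0.07 , 0.072, 0.074, 0.076, 0.078, 0.08 , 0.082, 0.084, 0.086,
       0.088, 0.09 , 0.092, 0.094]))
```

The lid is seated: contact came at the expected height, with about 8 N down. Now twisting clockwise (positive about tool z), with a shift to cover the 4 mm offset of the lid along the bar.

>>> {"method": "arm_command", "body": {"series": [[[0,-0.2,0],0.06],[[0,-0.5,0],0.12],[[0.1,-0.8,0],0.19],[[0.1,-1,0],0.26],[[0.2,-1.3,0],0.32]], "grip_force": 50}}

```text
time_s: 9.15
tool_pos: [0.4584, 0.1751, 0.065]
tool_rot: [-180.0, -0.1, 6.7]
force: [-0.4, 0.2, 4.3]
grip_width: 0.0116
grasp_force: 50.0
```

```bash
python3 - <<'E'
from h import *
mv([.460,.177,.065],-10.4);print(env.get_obs()["wrist_torque"],env.get_obs()["grip_width"])
E
```

```text
t 9.15 pos [0.4584 0.1751 0.065 ] rot [-1.7998e+02 -8.0000e-02  6.7100e+00] F [-0.4  0.2  4.3] q7 [  13.5 -112.5]
shift mm [ 1.8 -1.7 -0. ] turn 0.299
[0.04394504 0.38864101 0.22079138] 0.01156634937144303
```

>>> {"method": "arm_command", "body": {"series": [[[0,-0.3,0],0.08],[[0.1,-0.6,0],0.16],[[0.1,-0.9,0],0.24],[[0.2,-1.2,0],0.31],[[0.2,-1.2,0],0.31]]}}

```text
time_s: 9.65
tool_pos: [0.4584, 0.1762, 0.065]
tool_rot: [-180.0, -0.1, -11.0]
force: [-1.7, 0.9, 5.1]
grip_width: 0.0115
grasp_force: 50.0
```

```bash
python3 - <<'E'
from h import *
mv([.460,.177,.065],-10.4);o=env.get_obs();print(o["wrist_torque"],o["grip_width"])
t=viewer.read_camera("top")[0];s,d=viewer.read_camera("side");W=cloud("side",d)
m=(np.hypot(W[...,0]-.461,W[...,1]-.1756)<.036)&(W[...,2]>.078)&(W[...,2]<.086);print("disc z",np.median(W[m][:,2]))
t=cv2.resize(t[205:280,130:210],(426,400),interpolation=cv2.INTER_CUBIC)
s=cv2.resize(s[185:255,235:305],(370,370),interpolation=cv2.INTER_CUBIC)
c=np.zeros((400,800,3),np.uint8);c[:,:426]=t;c[:370,430:]=s;cv2.imwrite("pics/tw.png",c)
E
```

```text
t 9.65 pos [0.4584 0.1762 0.065 ] rot [-1.7997e+02 -7.0000e-02 -1.0970e+01] F [-1.7  0.9  5.1] q7 [  11.9 -130.1]
shift mm [ 1.4 -1.1 -0. ] turn -0.01
[0.06369188 0.39393452 0.03263465] 0.011487671513185742
disc z 0.08102253719681904
```

View pics/tw.png

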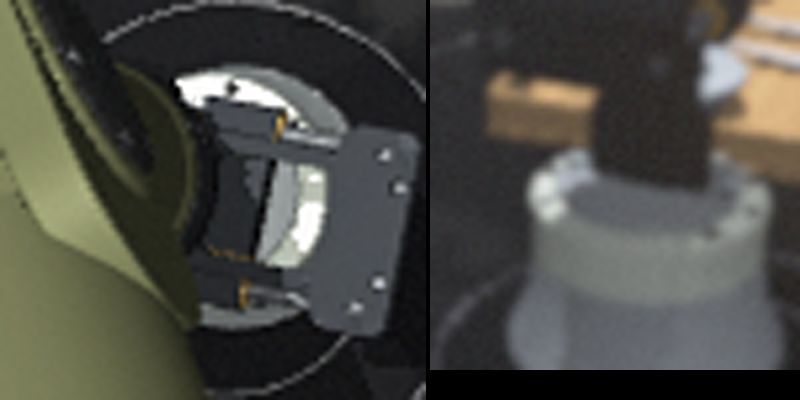

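The disc sits flat with its top at 0.081. The gripper's axis now lies along the dot direction. The wrist torque reading dropped, so I'll let it settle and read it again.

>>> {"method": "arm_command", "body": {"series": [[[0,0,0],0.0],[[0,0,0],0.0],[[0,0,0],0.0],[[0,0,0],0.0],[[0,0,0],0.0]]}}

```text
time_s: 10.25
tool_pos: [0.4585, 0.1762, 0.065]
tool_rot: [-180.0, -0.1, -10.9]
force: [-1.9, 0.1, 5.4]
grip_width: 0.0117
grasp_force: 50.0
```

```bash
python3 - <<'E'
from h import *
tq=[];
for i in range(4):
    s,d=viewer.read_camera("side"); tq.append(env.get_obs()["wrist_torque"])
print(np.round(tq,3)); mv([.46,.177,.065],-10.4)
s=cv2.resize(s[198:248,240:300],(720,600),interpolation=cv2.INTER_CUBIC)
s=cv2.convertScaleAbs(s,alpha=1.5,beta=20)
cv2.imwrite("pics/tw2.png",s)
c=viewer.calibration("side");K=np.array(c["K"]);T=np.linalg.inv(np.array(c["T"]))
def pr(w):
    q=T[:3,:3]@np.array(w)+T[:3,3]; u=K[0,0]*q[0]/-q[2]+K[0,2]; v=-K[1,1]*q[1]/-q[2]+K[1,2]
    return np.round([(u-240+.5)*12,(v-198+.5)*12]).tolist()
C=np.array([.4613,.1757])
for n,r,z,a in(("bar end",.025,.080,-10.4),("lid mark",.031,.080,-10.4),("dot",.0425,.075,-10.4),("slot",.0425,.075,25.5)):
    print(n,[pr([*(C+s*r*np.array([np.cos(np.radians(a)),np.sin(np.radians(a))])),z]) for s in(1,-1)])
E
```

```text
[[ 0.04   0.436  0.032]
 [ 0.116  0.43   0.068]
 [ 0.092  0.38   0.012]
 [ 0.077  0.455 -0.001]]
t 10.45 pos [0.4584 0.1762 0.065 ] rot [-1.7996e+02 -7.0000e-02 -1.0900e+01] F [-1.5 -0.   5.6] q7 [  11.9 -130. ]
shift mm [ 1.4 -1.1 -0. ] turn -0.009
bar end [[305.0, 229.0], [574.0, 281.0]]
lid mark [[274.0, 223.0], [608.0, 288.0]]
dot [[214.0, 237.0], [670.0, 326.0]]
slot [[201.0, 303.0], [669.0, 259.0]]
```

View pics/tw2.png

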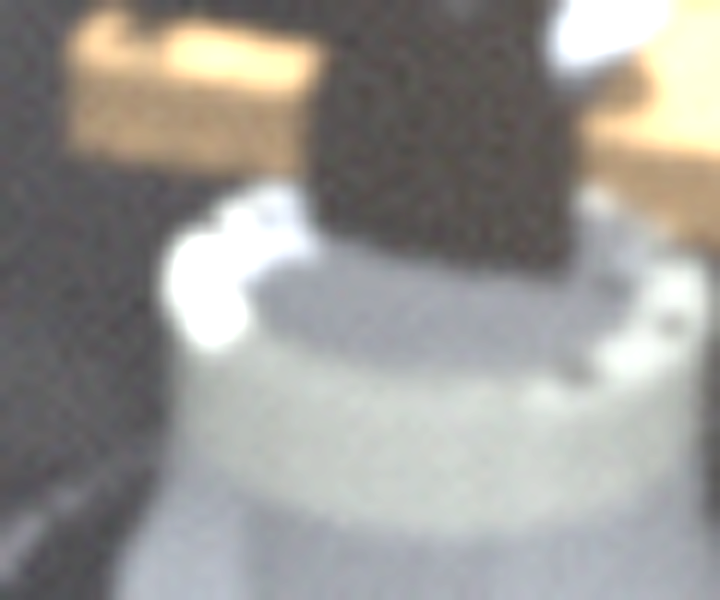

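The bar foot runs from (320,235) to (575,280), and the lid mark sits at (608,285). The collar dot is at (672,322), right where predicted. So the bar points at the dots and the lid is flat and held.

```bash
python3 -c "
from cell import env
print(env.sign_off())"
```

```text
the job is handed in; nothing more can be done
None
```

I handed the job in at about 10.5 s, with the barred lid seated flat on the collar, twisted to the dots and still gripped at 50 N; no verdict came back, and I judged the twist from the camera since the ring angle isn't in the readings.

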